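Hold the phone for the close-up of the steak

ROBOT

A 6-joint arm with a two-finger parallel gripper is mounted at the origin on the work surface. World frame = base frame: x ahead of the robot, y to its left, z up, the work surface at z = 0. Lengths are in mm, angles in rad, forces in N, time in s.
With the tool pointing down it reaches from about 300 to 775 mm from the base axis. Payload 14.6 kg.
Tool frame: the origin (TCP) lies on the centre line of the jaws, within the pads' length; the fingertips stand 8 mm ahead of it and the grasp point (between the pads) lies 11 mm behind it; z points along the fingers, y is the direction in which the jaws open and shut (so a half turn about z gives the same grasp; the last joint's range is limited). The gripper opens to 94 mm and grips with 3 to 60 N. Pads are 16 mm wide; open, the fingers measure 119 mm over their backs; the gripper's body (75 mm by 177 mm) begins 78 mm behind the grasp point.
Start: joints at [1.048, 0.3, 1.521, -0, 1.321, -0.067], TCP at [242.095, 493.841, 213.446] pointing down, gripper open.
Joint ranges: [-3.03, 3.03], [-0.79, 2.21], [0.23, 2.52], [-1.04, 4.18], [0, 3.07], [-2.55, 2.55]. Speed limits (rad/s): [2.22, 2.22, 2.57, 3.14, 3.14, 3.14].

INTERFACE

Orientations are given as [roll, pitch, yaw] about the fixed x, y, z axes, in that order (R = Rz(yaw) Ry(pitch) Rx(roll)).
In Python, from cell import read_state, cams, manip gives the robot as it stands.
- The arm moves only by the shell command python3 -m handwheel 'ROWS' [OPENING] [FORCE]. ROWS is JSON, a list of rows, each a list of 4 numbers: the shift along the tool's x, y, z in m, then the turn about the tool's z in degrees. In form: [[dx, dy, dz, turn], ...]. A call has 1 to 5 rows; each row is the pose to reach, as a shift and turn from the pose measured when the call began, along the tool's axes at that moment; what a row does not reach only later rows make up. A row lasts 1/8 s, in which the tool goes at most 62.5 mm and 10.7 degrees, less where a joint would pass 70% of its speed; a pose out of reach is approached as far as the arm can. A call with a gripper value outside its range is refused whole. OPENING is the closure, from 0 (fully open) to 1 (shut), set as the call begins (- or left out, the last holds). The fingers move at their own pace and stop on an object; FORCE is the grip in N (left out, the last holds). Time passes only in rows, so rows that repeat a pose let the fingers close. It gives the time, the measured TCP pose, the force and the opening at its end, in the units of the state.
- read_state(): the state, without advancing time (a new reading comes with each control period).
- cams.camera(name): name is "side" or "top"; returns the picture (420x560x3 uint8, red, green, blue); there is no depth.
- cams.get_calibration(name): a dict with "vertical_fov" (degrees; the focal length in pixels is half the picture's height over the tangent of half this angle, whatever the lens; pixels are square), "cx", "cy" (the principal point, pixels), "R" (3x3) and "t" (3): a world point X has camera coordinates R X + t. Camera axes: x right, y down, z forward; pixel columns grow to the right and rows downward; lengths in mm; the calibration is good to about 2 mm. A picture is of the moment at which its call begins. get_calibration takes no time and is no camera call.
- manip.sign_off(): hands the job in, once; it reports no verdict.
The state is a dict: "clock": time; "joints": joint angles; "qd": joint speeds; "effort": joint torques, N m; "eef_pos": TCP position; "eef_rot": TCP orientation; "wrist_force": force on the tool from outside, world axes, zero at the start; "moment": the same for the moment, N m; "finger_gap": finger opening in mm.
Only numpy, scipy, OpenCV 4.12 (cv2) and the standard library are available. Lean on these libraries where they do the work, as an engineer would, in place of code of your own. Each camera call takes 0.05 s, during which the arm holds its last target. There are 200 camera calls.

TASK

For the close-up, pinch the yellow-cased phone by its top edge, gently (neither finger pressing with more than about 45 N) and with the fingers off its lens, draw it up out of the charging stand and bring it to the plate. Finish while holding it still in the air in portrait, top edge up, leaning over so that its camera looks down on the steak at about 45 degrees from about 25 cm away, with the steak in the middle of the picture. Leave the plate, the power bank, the little lamp, the tub and the cheese where they stand.

Things in the scene. Friction and masses are not known exactly. Their poses are not given: they have to be found in the camera images.
- phone: Phone in a yellow case, 11 mm thick (x), 74 wide (y), 150 tall (z), 0.16 to 0.25 kg. Origin: centre of its bottom edge; z to its top edge, +x screen side, -x camera side. Starts upright, portrait, in one of the stand's two outer gaps, bottom edge 12 mm above the worktop (top at 162), camera side towards the robot (within 0.5 rad of -x); 3 mm of play to each fin, may lean up to 3 degrees.
- lens (a point): The phone's main camera lens, a dark disc 13 mm across on the camera side: in the phone's frame at x -8, y +24, z 131 mm (near the top corner). It looks along the phone's -x; axes as the phone's. Fingers that grip the middle of the top edge are clear of it.
- stand: Charging stand fixed to the worktop: white base 130 x 104 x 12 mm, six upright grey fins spaced along its x, each 4 mm thick, 90 wide (y), tops 82 mm above the worktop; five 17 mm gaps, centres 21 mm apart, the outer ones at x -42 and +42 mm. Origin: centre of its underside. Phone in one outer gap, power bank in the other, thickness along the stand's x.
- powerbank: Dark power bank 13 x 66 x 92 mm standing in the other outer gap (top 104 mm above the worktop). Origin: centre of its bottom edge. Stays there.
- dish: White round plate, 260 mm across, rim 20 mm high, with a seared steak (62 x 105 mm) in its middle, small potatoes and tomatoes beside it; all one piece, about 1 kg. Origin: centre of its underside.
- steak (a point): Centre of the steak's top face, over the middle of the plate, 32 mm above the worktop; the point to film.
- lamp: Little lamp: red pocket tripod, legs 120 mm across, with a black LED panel 75 mm wide; 170 mm high. Origin: on the worktop under its middle. Stays there.
- tub: Green tub with white lid, 79 mm across, 59 mm high. Origin: centre of its underside. Stays there.
- cheese: Block of yellow cheese 57 x 118 x 46 mm. Origin: centre of its underside. Stays there.

How it is judged:
By the outcome, as a careful person would: the job done as asked, in the order asked, and still so for the second after the job is handed in, while the arm keeps its last pose, push and grip.
It also fails if it takes over 42 s, if anything falls off the work surface, if the arm or the gripper's body presses on something with over 40 N, if the wrist force passes 120 N, or if a joint passes its speed limit or range.

## Working session

There is one attempt and no reset: what is moved stays moved. The work goes in short steps, Python scripts to look and compute and a shell command to move; the robot and the scene stay as the last step left them, time stands still between calls to the robot, and variables do not carry over. Pictures are saved under pics/ and viewed, about 8 in all and at most 12, crops included, and the job is handed in when it is done.

```bash
ls; mkdir -p pics; python3 - <<'E'
from cell import read_state, cams
import cv2, numpy as np
for n in ("side","top"):
    im=cams.camera(n); cv2.imwrite(f"pics/{n}0.png",im[:,:,::-1]); c=cams.get_calibration(n); print(n,c, -np.array(c["R"]).T@np.array(c["t"]))
s=read_state(); print(s)
E
```

```text
pics
side {'vertical_fov': 54.98798729251467, 'cx': 276.33979249986, 'cy': 205.1282878615242, 'R': array([[ 0.84766048, -0.53029843,  0.01597767],
       [-0.2891968 , -0.48709837, -0.82407548],
       [ 0.44478862,  0.69391552, -0.56625465]]), 't': array([-523.61652251,  258.7715116 ,  723.14217158])} [ 197.03951477 -653.42541608  631.09604135]
top {'vertical_fov': 49.03568541895171, 'cx': 284.57064236256525, 'cy': 213.11322968673093, 'R': array([[-0.00598279, -0.99998095, -0.00151596],
       [-0.99661212,  0.00608698, -0.0820197 ],
       [ 0.08202737,  0.00102012, -0.99662956]]), 't': array([ 13.17908994, 615.18799309, 887.13867746])} [540.41300764   8.52921642 934.6261402 ]
{'clock': 0.1, 'joints': array([ 1.04835839e+00,  3.00436710e-01,  1.52149857e+00,  2.36026739e-05,
        1.32071583e+00, -6.65991421e-02]), 'qd': array([-0.0004664 , -0.00241361, -0.00091186,  0.00075823,  0.00214507,
       -0.00044779]), 'effort': array([-1.06378564e-03, -5.32636178e+01, -3.53286016e+01,  7.08266487e-02,
        2.35021894e-02, -5.36162236e-05]), 'eef_pos': array([242.00370164, 493.64823952, 212.94009601]), 'eef_rot': array([-3.14053807e+00, -9.32517042e-05,  2.68574796e+00]), 'wrist_force': array([ 0.0506557 ,  0.68888721, -0.59322512]), 'moment': array([-0.01315462, -0.04654   ,  0.03341727]), 'finger_gap': 94.21282126822824}
```

View pics/side0.png

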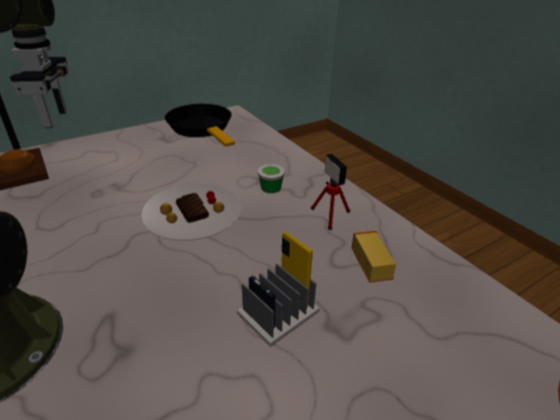

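View pics/top0.png

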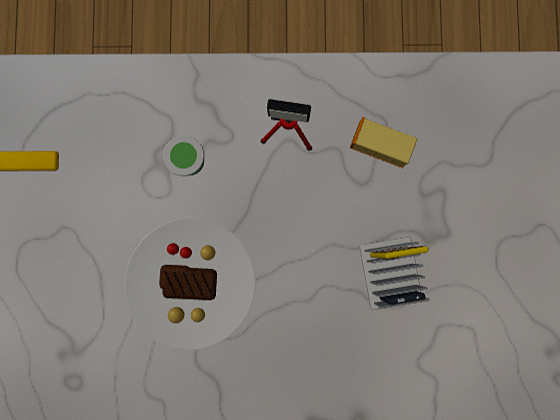

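Side view: the phone stands in the stand's far gap (yellow at about (297,258)), the power bank is in the near gap, and the plate is at (192,210). Top view: phone strip runs (370,257)-(428,250), steak is at (188,283), plate centre about (191,284). I'll measure these next.

```bash
cat > h.py <<'E'
import numpy as np, cv2
from cell import read_state, cams
def ray(n,uv):
    c=cams.get_calibration(n); R=np.array(c["R"]); f=210/np.tan(np.radians(c["vertical_fov"])/2)
    d=R.T@np.array([(uv[0]-c["cx"])/f,(uv[1]-c["cy"])/f,1]); return -R.T@np.array(c["t"]), d/np.linalg.norm(d)
def onz(n,uv,z):
    o,d=ray(n,uv); return o+d*(z-o[2])/d[2]
def tri(a,b):
    (o1,d1),(o2,d2)=ray("side",a),ray("top",b)
    s=np.linalg.lstsq(np.c_[d1,-d2],o2-o1,rcond=None)[0]
    p,q=o1+d1*s[0],o2+d2*s[1]; return (p+q)/2, np.linalg.norm(p-q)
def proj(n,X):
    c=cams.get_calibration(n); R=np.array(c["R"]); f=210/np.tan(np.radians(c["vertical_fov"])/2)
    x=R@np.array(X)+c["t"]; return np.array([c["cx"]+f*x[0]/x[2],c["cy"]+f*x[1]/x[2]])
def blob(n,im,lo,hi,box):
    x0,y0,x1,y1=box; m=np.zeros(im.shape[:2],np.uint8)
    m[y0:y1,x0:x1]=cv2.inRange(cv2.cvtColor(im,cv2.COLOR_RGB2HSV),lo,hi)[y0:y1,x0:x1]
    c=max(cv2.findContours(m,0,2)[0],key=cv2.contourArea); return c
E
python3 - <<'E'
from h import *
S=cv2.imread("pics/side0.png")[:,:,::-1].copy();T=cv2.imread("pics/top0.png")[:,:,::-1].copy()
yl=((20,140,60),(35,255,255))
ct=blob("top",T,*yl,(350,235,440,275)); cs=blob("side",S,*yl,(270,225,325,300))
for n,c in(("top",ct),("side",cs)):
    print(n,cv2.contourArea(c),cv2.boxPoints(cv2.minAreaRect(c)).round(1).tolist(),cv2.approxPolyDP(c,2,True)[:,0].tolist())
b=cv2.boxPoints(cv2.minAreaRect(ct))
print("top corners z162",[onz("top",p,162).round(1).tolist() for p in b])
st=blob("top",T,(0,60,20),(15,255,140),(150,255,225,310)); r=cv2.minAreaRect(st); print("steak",r,onz("top",r[0],32).round(1))
ss=blob("side",S,(0,60,20),(15,255,140),(172,188,215,225)); M=cv2.moments(ss); print("steak side",onz("side",(M['m10']/M['m00'],M['m01']/M['m00']),28))
pl=blob("top",T,(0,0,135),(180,40,255),(115,205,265,360)); print("plate?",cv2.contourArea(pl),cv2.minEnclosingCircle(pl)); 
(c,_)=cv2.minEnclosingCircle(pl);print(onz("top",c,20))
a=cv2.resize(S[215:345,225:335],None,fx=4.2,fy=4.2,interpolation=2);b=cv2.resize(T[230:315,350:440],None,fx=4,fy=4,interpolation=2)
o=np.zeros((546,462+360,3),np.uint8);o[:a.shape[0],:462]=a[:546];o[:340,462:]=b
cv2.imwrite("pics/c1.png",cv2.resize(o,(790,int(546*790/822)))[:,:,::-1])
E
```

```text
top 287.0 [[369.70001220703125, 252.10000610351562], [426.8999938964844, 245.8000030517578], [427.79998779296875, 253.8000030517578], [370.6000061035156, 260.20001220703125]] [[427, 247], [386, 253], [371, 252], [370, 255], [390, 258], [427, 251]]
side 929.5 [[280.29998779296875, 286.6000061035156], [283.1000061035156, 231.89999389648438], [312.29998779296875, 233.3000030517578], [309.6000061035156, 288.1000061035156]] [[284, 232], [283, 237], [290, 242], [290, 256], [288, 258], [282, 253], [282, 267], [308, 288], [311, 250]]
top corners z162 [[537.7, -132.6, 162.0], [547.7, -228.4, 162.0], [534.3, -229.5, 162.0], [524.3, -133.8, 162.0]]
steak ((186.6240997314453, 281.7740478515625), (55.26683044433594, 33.090919494628906), 2.2025980949401855) [482.  200.6  32. ]
steak side [480.32901822 200.59750544  28.        ]
plate? 19951.0 ((178.0, 281.1947937011719), 98.86691284179688)
[482.40634621 220.20360696  20.        ]
```

View pics/c1.png

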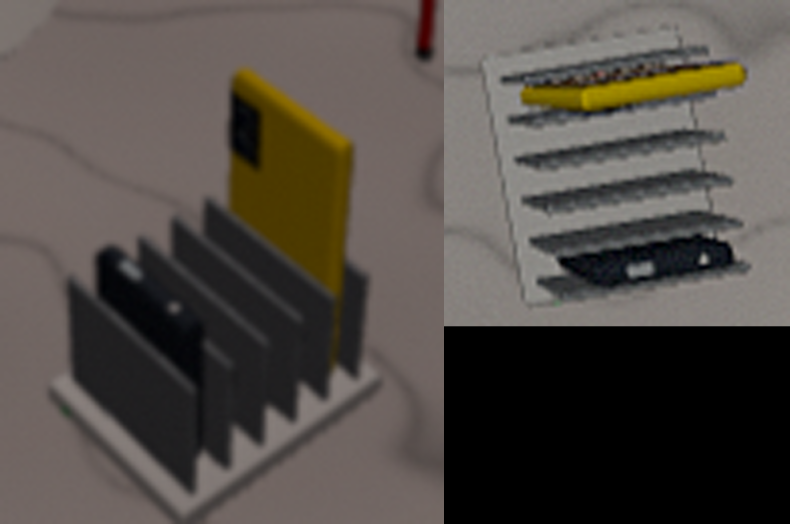

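Crop: the phone has its lens block at the upper left of the camera face, top edge about (284.5,232.8)-(311.7,250.4) in side and (387,255.5)-(428,249.3) in top. The centre between jaws is free.

```bash
python3 - <<'E'
from h import *
A=onz("top",(387.2,255.3),162);B=onz("top",(427.8,249.3),162)
print("top view",A,B,np.linalg.norm(A-B),"mid",(A+B)/2,"dir",np.degrees(np.arctan2(*(A-B)[[0,1]])))
print("side@162",onz("side",(284.5,232.8),162),onz("side",(311.7,250.4),162))
print(tri((284.5,232.8),(387.2,255.3)),tri((311.7,250.4),(427.8,249.3)))
k=3.844
base=[onz("top",((u-444)/k+350,v/k+230),12) for u,v in((485,60),(677,28),(525,304))]
print("base",[b.round(1).tolist() for b in base],np.linalg.norm(base[0]-base[1]),np.linalg.norm(base[0]-base[2]),np.degrees(np.arctan2(*(base[0]-base[1])[[0,1]])))
s=base[0]-base[2]; e1=s/np.linalg.norm(s); e2=(base[1]-base[0])/np.linalg.norm(base[1]-base[0])
c=(base[1]+base[2])/2; print("stand c",c,"gap",c+42*e1)
print(read_state()["eef_rot"])
E
python3 -m handwheel '[[0,0,0,0]]' 0 10
```

```text
top view [ 532.24285669 -161.70551406  162.        ] [ 541.82797049 -229.81310802  162.        ] 68.77876679136442 mid [ 537.03541359 -195.75931104  162.        ] dir -8.010902118112604
side@162 [ 530.22040874 -163.72305362  162.        ] [ 544.32298629 -230.37243432  162.        ]
(array([ 531.89770353, -161.92246517,  160.13470903]), np.float64(0.7538675708028841)) (array([ 542.83439005, -230.34483872,  162.45927299]), np.float64(2.3899342476584438))
base [[550.3, -142.2, 12.0], [566.3, -242.5, 12.0], [425.0, -160.3, 12.0]] 101.52360290612377 126.55029991728003 -9.07757357077573
stand c [ 495.64412689 -201.39584517   12.        ] gap [ 537.21166006 -195.38417437   12.        ]
[-3.14053807e+00 -9.32517042e-05  2.68574796e+00]
clock: 0.22
eef_pos: [241.9, 493.5, 212.6]
eef_rot: [-3.14, -0.0, 2.686]
wrist_force: [0.1, -0.3, 0.6]
finger_gap: 93.8
```

```bash
python3 -m handwheel '[[0,0.055,-0.02,0],[0,0.11,-0.04,0],[0,0.165,-0.06,0],[0,0.22,-0.06,0],[0,0.26,-0.06,0]]'; python3 -c "
from h import *
s=read_state();print(s['joints'],s['eef_pos'],s['eef_rot'])"
```

```text
clock: 0.85
eef_pos: [345.7, 704.5, 273.3]
eef_rot: [3.142, -0.0, 2.686]
wrist_force: [-0.1, -0.0, -0.2]
finger_gap: 93.9
[ 1.06789008e+00  9.23668665e-01  4.24422336e-01  1.38412152e-04
  1.79346695e+00 -4.70636089e-02] [345.73234239 704.52169598 273.26297119] [ 3.14155164e+00 -1.33211655e-04  2.68578058e+00]
```

```bash
python3 -m handwheel '[[0,0.03,0,0],[0,0.06,0,0],[0,0.06,0,0]]'; python3 -c "
from h import *
s=read_state();print(s['joints'],s['eef_pos'],s['eef_rot'])"
```

```text
clock: 1.23
eef_pos: [358.6, 730.8, 261.7]
eef_rot: [3.118, -0.0, 2.686]
wrist_force: [1.5, 1.3, 2.0]
finger_gap: 94.2
[ 1.06922829e+00  1.04388566e+00  2.34612885e-01  1.17608324e-03
  1.83938539e+00 -4.54035498e-02] [358.63144782 730.7732251  261.73790141] [ 3.11785707e+00 -4.90405640e-05  2.68575429e+00]
```

```bash
python3 -m handwheel '[[0,0.06,0,0],[0,0.12,0,0],[0,0.18,0,0]]'; python3 -c "
from h import *
s=read_state();print(s['joints'],s['eef_pos'],s['eef_rot'])"
```

```text
clock: 1.6
eef_pos: [368.6, 751.2, 230.8]
eef_rot: [3.074, 0.0, 2.686]
wrist_force: [0.0, 0.3, -0.6]
finger_gap: 94.1
[ 1.06995864  1.0826406   0.23457622  0.00302552  1.75644427 -0.04434161] [368.59081549 751.21063451 230.79332414] [3.07359702e+00 8.30457728e-05 2.68575325e+00]
```

```bash
python3 -m handwheel '[[0,-0.06,-0.015,0],[0,-0.12,-0.03,0],[0,-0.18,-0.045,0],[0,-0.24,-0.06,0],[0,-0.30,-0.07,0]]'; python3 -m handwheel '[[0,-0.06,0,0],[0,-0.12,0,0],[0,-0.18,0,0],[0,-0.24,0,0],[0,-0.30,0,0]]';  python3 -c "
from h import *
s=read_state();print(s['joints'],s['eef_pos'],s['eef_rot'])"
```

```text
clock: 2.22
eef_pos: [265.3, 540.2, 272.8]
eef_rot: [3.071, 0.0, 2.686]
wrist_force: [1.1, 0.4, 1.5]
finger_gap: 93.9
clock: 2.85
eef_pos: [132.9, 270.3, 252.4]
eef_rot: [3.068, 0.001, 2.686]
wrist_force: [0.7, -0.1, 0.9]
finger_gap: 93.9
[ 0.98418258 -0.38301688  2.087947    0.00904127  1.363582   -0.13252251] [132.90298675 270.27292954 252.36182996] [3.06797522e+00 7.65424440e-04 2.68593656e+00]
```

```bash
python3 -m handwheel '[[0,-0.06,0,0],[0,-0.12,0,0],[0,-0.18,0,0]]';  python3 -c "
from h import *
s=read_state();print(s['joints'],s['eef_pos'],s['eef_rot'])"
```

```text
clock: 3.22
eef_pos: [72.1, 145.9, 236.9]
eef_rot: [3.101, 0.0, 2.685]
wrist_force: [-1.0, 0.2, -0.6]
finger_gap: 93.8
[ 0.86846577 -0.79019182  2.31535689  0.00987923  1.57659237 -0.24593489] [ 72.12933755 145.90385473 236.85500604] [3.10055181e+00 1.24073707e-04 2.68544850e+00]
```

```bash
python3 -m handwheel '[[0,-0.03,0,0],[0,-0.05,0,0]]';  python3 -c "
from h import *
s=read_state();print(s['joints'],s['eef_pos'],s['eef_rot'])"
```

```text
clock: 3.48
eef_pos: [69.2, 139.3, 233.3]
eef_rot: [3.128, 0.001, 2.685]
wrist_force: [-0.4, -0.1, 0.5]
finger_gap: 93.9
[ 0.86765106 -0.78987227  2.32281053  0.00262521  1.59523643 -0.24696847] [ 69.16748161 139.26424268 233.26596075] [3.12794038e+00 7.36421730e-04 2.68549260e+00]
```

```bash
python3 -m handwheel '[[0,0.06,-0.01,0],[0,0.12,-0.02,0],[0,0.18,-0.02,0],[0,0.24,-0.02,0]]'; python3 -m handwheel '[[-0.05,-0.03,0,0],[-0.10,-0.06,0,0],[-0.15,-0.09,0,0],[-0.20,-0.12,0,0],[-0.25,-0.15,0,0]]'; python3 -m handwheel '[[-0.05,-0.03,0,0],[-0.10,-0.06,0,0],[-0.15,-0.09,0,0],[-0.20,-0.12,0,0],[-0.25,-0.15,0,0]]'; cat >> h.py <<'E'
from scipy.spatial.transform import Rotation as Ro
def togo(target,yaw=None):
    s=read_state(); R=Ro.from_euler("xyz",s["eef_rot"]).as_matrix()
    print("tcp",s["eef_pos"].round(1),"rot",s["eef_rot"].round(3),"j",s["joints"].round(3),"F",s["wrist_force"].round(1),"gap",round(s["finger_gap"],1),"t",s["clock"])
    print("z axis",R[:,2].round(3),"tilt",np.degrees(np.arccos(-R[2,2])).round(2))
    print("shift",(R.T@(np.array(target)-s["eef_pos"])).round(1), "turn",None if yaw is None else ((np.degrees(s["eef_rot"][2])-yaw+180)%360-180).round(1))
E
python3 -c "
from h import *
togo((537,-196,215),98.2)"
```

```text
clock: 3.98
eef_pos: [175.5, 357.2, 257.2]
eef_rot: [3.125, 0.001, 2.686]
wrist_force: [-0.6, -0.2, 0.1]
finger_gap: 93.8
clock: 4.6
eef_pos: [335.4, 111.1, 256.0]
eef_rot: [3.123, 0.004, 2.687]
wrist_force: [1.0, 1.0, 1.2]
finger_gap: 93.8
clock: 5.22
eef_pos: [495.6, -135.2, 255.0]
eef_rot: [3.123, 0.006, 2.687]
wrist_force: [0.6, 2.0, 0.7]
finger_gap: 94.0
tcp [ 495.6 -135.2  255. ] rot [3.123 0.006 2.687] j [-0.347  0.183  1.569  0.018  1.382 -1.466] F [0.6 2.  0.7] gap 94.0 t 5.225
z axis [ 0.014  0.014 -1.   ] tilt 1.12
shift [-63.7 -37.2  39.7] turn 55.8
```

```bash
python3 -m handwheel '[[-0.015,-0.01,0,10.7],[-0.03,-0.02,0,21.4],[-0.045,-0.03,0,32],[-0.064,-0.037,0,42.7],[-0.064,-0.037,0,53.4]]'; python3 -m handwheel '[[0,0,0,2.4],[0,0,0,2.4]]'; python3 - <<'E'
from h import *
togo((537,-196,137),98.2)
for n in("side","top"): cv2.imwrite(f"pics/{n}1.png",cams.camera(n)[:,:,::-1])
S=cv2.imread("pics/side1.png");T=cv2.imread("pics/top1.png")
a=cv2.resize(S[130:300,230:360],None,fx=3,fy=3,interpolation=2);b=cv2.resize(T[190:310,335:455],None,fx=3,fy=3,interpolation=2)
o=np.zeros((510,750,3),np.uint8);o[:,:390]=a;o[:360,390:]=b;cv2.imwrite("pics/c2.png",o)
E
```

```text
clock: 5.85
eef_pos: [538.0, -197.1, 255.0]
eef_rot: [3.124, -0.01, 1.749]
wrist_force: [-1.0, -0.5, 0.2]
finger_gap: 94.1
clock: 6.1
eef_pos: [538.6, -197.0, 255.6]
eef_rot: [3.124, -0.01, 1.708]
wrist_force: [-0.8, -0.6, 2.0]
finger_gap: 94.2
tcp [ 538.6 -197.   255.6] rot [ 3.124 -0.01   1.708] j [-0.423  0.318  1.4    0.019  1.414 -0.563] F [-0.8 -0.6  2. ] gap 94.2 t 6.1
z axis [ 0.016  0.013 -1.   ] tilt 1.19
shift [ -0.   -3.5 118.5] turn -0.4
```

View pics/c2.png

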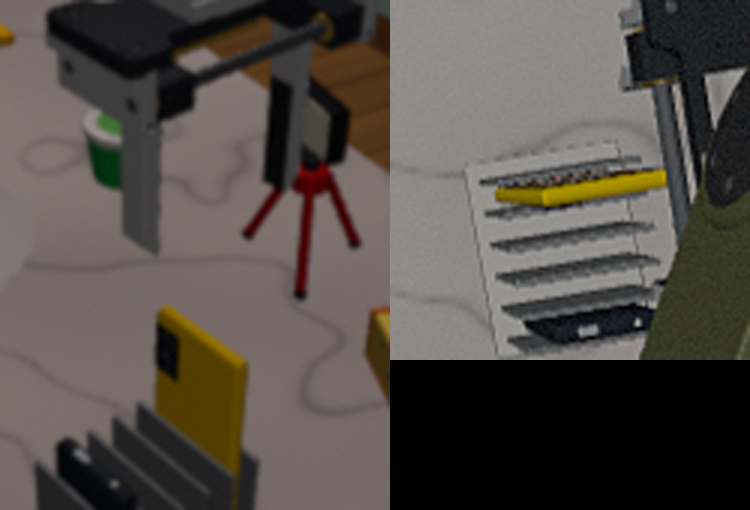

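Crop: open fingers straddle the phone's top edge along its thickness, at its middle; the path down is free. I'll descend.

```bash
python3 -m handwheel '[[0,-0.003,0.05,0],[0,-0.004,0.095,0],[0,-0.004,0.115,0],[0,-0.004,0.12,0]]' 0 10; python3 -c "
from h import *
togo((537,-196,137),98.2)
p=[onz('top',(386,255),162)]
for n in('side','top'): cv2.imwrite(f'pics/{n}2.png',cams.camera(n)[:,:,::-1])
S=cv2.imread('pics/side2.png');cv2.imwrite('pics/c3.png',cv2.resize(S[170:300,230:360],None,fx=4,fy=4,interpolation=2))"
```

```text
clock: 6.7
eef_pos: [536.0, -195.7, 134.4]
eef_rot: [3.125, -0.011, 1.71]
wrist_force: [-0.1, -1.0, -0.1]
finger_gap: 94.0
tcp [ 536.  -195.7  134.4] rot [ 3.125 -0.011  1.71 ] j [-0.423  0.415  1.557  0.02   1.162 -0.569] F [-0.1 -1.  -0.1] gap 94.0 t 6.7
z axis [ 0.015  0.014 -1.   ] tilt 1.14
shift [-0.4  1.  -2.5] turn -0.2
```

View pics/c3.png

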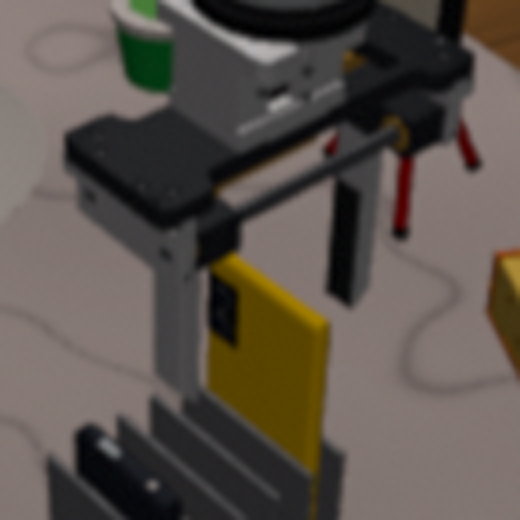

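```bash
python3 -m handwheel '[[-0.004,0,0,0],[-0.004,0,0,0],[-0.004,0,0,0],[-0.004,0,0,0],[-0.004,0,0,0]]' 1 12; python3 -m handwheel '[[0,0,0,0],[0,0,0,0]]' 1 28;  python3 -c "
from h import *
togo((537,-196,137),98.2)"
```

```text
clock: 7.42
eef_pos: [537.1, -199.9, 135.8]
eef_rot: [3.124, -0.01, 1.709]
wrist_force: [-0.6, -0.0, 0.8]
finger_gap: 47.3
clock: 7.68
eef_pos: [537.1, -199.9, 135.8]
eef_rot: [3.124, -0.01, 1.709]
wrist_force: [-0.2, 0.4, 0.4]
finger_gap: 27.6
tcp [ 537.1 -199.9  135.8] rot [ 3.124 -0.01   1.709] j [-0.429  0.418  1.55   0.02   1.165 -0.575] F [-0.2  0.4  0.4] gap 27.6 t 7.675
z axis [ 0.016  0.013 -1.   ] tilt 1.19
shift [ 3.9  0.5 -1.2] turn -0.3
```

```bash
python3 -m handwheel '[[0,0,0,0],[0,0,0,0],[0,0,0,0]]' 1 20; python3 -m handwheel '[[0,0,0,0],[0,0,0,0]]' 1 28;  python3 -c "
from h import *
togo((537,-196,137),98.2)"
```

```text
clock: 8.05
eef_pos: [537.0, -199.9, 135.7]
eef_rot: [3.124, -0.01, 1.709]
wrist_force: [-0.9, 0.1, 1.2]
finger_gap: 10.8
clock: 8.3
eef_pos: [537.0, -199.9, 135.7]
eef_rot: [3.124, -0.01, 1.709]
wrist_force: [-0.1, 0.6, 0.3]
finger_gap: 10.7
tcp [ 537.  -199.9  135.7] rot [ 3.124 -0.01   1.709] j [-0.429  0.418  1.55   0.02   1.165 -0.575] F [-0.1  0.6  0.3] gap 10.7 t 8.3
z axis [ 0.016  0.013 -1.   ] tilt 1.18
shift [ 3.9  0.6 -1.2] turn -0.3
```

```bash
python3 -m handwheel '[[0,0.0005,-0.025,0],[0,0.001,-0.05,0],[0,0.0014,-0.08,0],[0,0.002,-0.11,0],[0,0.0025,-0.15,0]]';python3 -m handwheel '[[0,0.001,-0.05,0],[0,0.001,-0.08,0],[0,0.001,-0.08,0]]';  python3 - <<'E'
from h import *
togo((537,-196,340))
for n in("side","top"): cv2.imwrite(f"pics/{n}3.png",cams.camera(n)[:,:,::-1])
S=cv2.imread("pics/side3.png");cv2.imwrite("pics/c4.png",cv2.resize(S[80:330,220:400],None,fx=2.3,fy=2.3,interpolation=2))
E
```

```text
clock: 8.93
eef_pos: [536.7, -201.3, 285.9]
eef_rot: [3.125, -0.011, 1.709]
wrist_force: [0.5, 0.2, -2.4]
finger_gap: 10.9
clock: 9.3
eef_pos: [536.9, -202.4, 367.3]
eef_rot: [3.123, -0.01, 1.709]
wrist_force: [-0.2, -0.2, -2.2]
finger_gap: 10.6
tcp [ 536.9 -202.4  367.3] rot [ 3.123 -0.01   1.709] j [-0.433  0.287  1.189  0.019  1.655 -0.569] F [-0.2 -0.2 -2.2] gap 10.6 t 9.3
z axis [ 0.018  0.012 -1.   ] tilt 1.23
shift [ 6.1  0.5 27.4] turn None
```

View pics/c4.png

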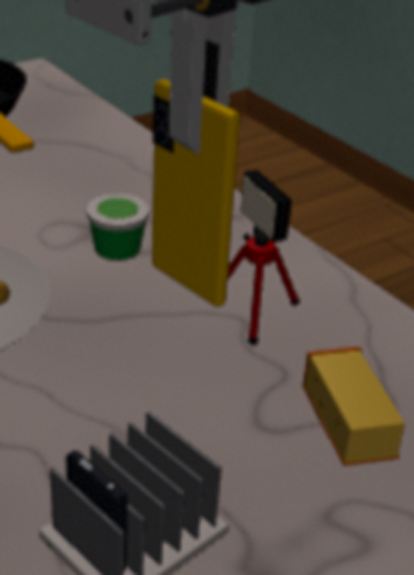

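Crop: phone hangs straight in the fingers, pad beside (not on) the lens block, and is out of the stand. Next: swing to azimuth 20° and line up the jaws radially.

```bash
python3 -m handwheel '[[0.03,0.01,-0.005,0],[0.08,0.025,-0.01,0],[0.135,0.04,-0.015,0],[0.19,0.055,-0.02,0],[0.245,0.07,-0.025,0]]';python3 -m handwheel '[[0.055,0.015,-0.01,-4],[0.11,0.03,-0.015,-8],[0.15,0.045,-0.015,-12],[0.163,0.05,-0.015,-12],[0.163,0.05,-0.015,-12]]';  python3 -c "
from h import *
togo((600,218,400),110)"
```

```text
clock: 10.02
eef_pos: [571.4, 51.6, 391.2]
eef_rot: [3.13, -0.013, 1.709]
wrist_force: [1.6, -1.2, -1.7]
finger_gap: 11.0
clock: 10.65
eef_pos: [598.5, 219.8, 407.1]
eef_rot: [3.13, -0.01, 1.918]
wrist_force: [-0.3, -1.2, -2.0]
finger_gap: 11.0
tcp [598.5 219.8 407.1] rot [ 3.13  -0.01   1.918] j [ 0.29   0.463  0.863  0.011  1.805 -0.055] F [-0.3 -1.2 -2. ] gap 11.0 t 10.65
z axis [ 0.007  0.014 -1.   ] tilt 0.88
shift [-2.3  0.7  7.1] turn -0.1
```

```bash
python3 -m handwheel '[[0,0.04,0,0],[0,0.1,0,0],[0,0.16,0,0],[0,0.22,0,0],[0,0.28,0,0]]';python3 -m handwheel '[[0,0.06,0,0],[0,0.12,0,0],[0,0.18,0,0],[0,0.24,0,0],[0,0.30,0,0]]';  python3 -c "
from h import *
togo((600,218,400),110)"
```

```text
clock: 11.28
eef_pos: [728.8, 265.0, 361.4]
eef_rot: [3.094, -0.01, 1.916]
wrist_force: [-0.7, 0.3, -0.8]
finger_gap: 10.5
clock: 11.9
eef_pos: [766.6, 278.6, 301.3]
eef_rot: [3.052, -0.011, 1.916]
wrist_force: [0.2, 0.1, -2.8]
finger_gap: 10.9
tcp [766.6 278.6 301.3] rot [ 3.052 -0.011  1.916] j [ 0.299  0.995  0.236  0.015  1.822 -0.041] F [ 0.2  0.1 -2.8] gap 10.9 t 11.9
z axis [ 0.081  0.04  -0.996] tilt 5.16
shift [   0.4 -167.8 -114.2] turn -0.2
```

```bash
python3 -m handwheel '[[0,0.045,-0.04,0],[0,0.09,-0.08,0],[0,0.135,-0.12,0],[0,0.18,-0.16,0],[0,0.22,-0.20,0]]';  python3 -c "
from h import *
togo((600,218,400),110)"; python3 -m handwheel '[[0,0.06,-0.01,0],[0,0.12,-0.02,0],[0,0.18,-0.03,0],[0,0.24,-0.04,0],[0,0.30,-0.05,0]]';  python3 -c "
from h import *
togo((600,218,400),110)"
```

```text
clock: 12.52
eef_pos: [748.7, 270.7, 365.2]
eef_rot: [3.011, -0.011, 1.916]
wrist_force: [0.1, -0.1, -2.7]
finger_gap: 10.5
tcp [748.7 270.7 365.2] rot [ 3.011 -0.011  1.916] j [ 0.295  0.914  0.235  0.018  1.862 -0.043] F [ 0.1 -0.1 -2.7] gap 10.5 t 12.525
z axis [ 0.119  0.054 -0.991] tilt 7.49
shift [   1.1 -152.   -55. ] turn -0.2
clock: 13.15
eef_pos: [771.4, 278.6, 341.1]
eef_rot: [2.97, -0.011, 1.916]
wrist_force: [0.1, 0.2, -2.7]
finger_gap: 10.6
tcp [771.4 278.6 341.1] rot [ 2.97  -0.011  1.916] j [ 0.296  0.948  0.236  0.019  1.787 -0.043] F [ 0.1  0.2 -2.7] gap 10.6 t 13.15
z axis [ 0.158  0.068 -0.985] tilt 9.88
shift [   1.6 -169.   -89.1] turn -0.2
```

```bash
python3 -m handwheel '[[0,0.06,-0.015,0],[0,0.12,-0.03,0]]'; python3 -m handwheel '[[0,0.06,-0.015,0],[0,0.12,-0.03,0]]'; python3 -m handwheel '[[0,0.06,-0.015,0]]'; python3 -m handwheel '[[0,0.06,-0.015,0]]'
```

```text
clock: 13.4
eef_pos: [782.2, 282.3, 342.8]
eef_rot: [2.926, -0.011, 1.916]
wrist_force: [-0.6, -0.2, -2.7]
finger_gap: 11.3
clock: 13.65
eef_pos: [791.6, 285.3, 348.5]
eef_rot: [2.882, -0.011, 1.916]
wrist_force: [-0.1, -0.5, -1.1]
finger_gap: 10.6
clock: 13.78
eef_pos: [798.8, 287.7, 354.9]
eef_rot: [2.844, -0.011, 1.916]
wrist_force: [0.7, 0.1, -2.7]
finger_gap: 10.6
clock: 13.9
eef_pos: [805.4, 289.9, 363.9]
eef_rot: [2.805, -0.011, 1.916]
wrist_force: [-0.7, 0.1, -2.3]
finger_gap: 10.9
```

```bash
python3 -m handwheel '[[0,0.06,0,0]]'; python3 -m handwheel '[[0,0.06,0,0]]'; python3 -m handwheel '[[0,0.06,0,0]]'; python3 -m handwheel '[[0,0.06,0,0]]'; python3 -m handwheel '[[0,0.06,0,0]]'; python3 -m handwheel '[[0,0.06,0,0]]'; python3 -m handwheel '[[0,0.06,0,0]]'; python3 -m handwheel '[[0,0.06,0,0]]'; python3 -c "
from h import *
togo((600,218,400),110)"
```

```text
clock: 14.02
eef_pos: [816.7, 293.9, 363.3]
eef_rot: [2.765, -0.011, 1.916]
wrist_force: [0.3, 0.4, -2.4]
finger_gap: 11.0
clock: 14.15
eef_pos: [827.2, 297.5, 363.4]
eef_rot: [2.727, -0.011, 1.916]
wrist_force: [0.2, -0.2, -2.5]
finger_gap: 10.8
clock: 14.28
eef_pos: [836.7, 300.8, 366.0]
eef_rot: [2.688, -0.011, 1.916]
wrist_force: [0.6, 0.9, -3.7]
finger_gap: 11.0
clock: 14.4
eef_pos: [845.2, 303.7, 370.4]
eef_rot: [2.65, -0.011, 1.916]
wrist_force: [-0.6, -0.6, -2.3]
finger_gap: 10.9
clock: 14.52
eef_pos: [852.7, 306.3, 377.0]
eef_rot: [2.612, -0.011, 1.916]
wrist_force: [0.3, 0.8, -4.2]
finger_gap: 10.9
clock: 14.65
eef_pos: [859.3, 308.5, 385.4]
eef_rot: [2.574, -0.011, 1.916]
wrist_force: [0.6, -0.3, -2.1]
finger_gap: 11.0
clock: 14.78
eef_pos: [864.9, 310.3, 395.7]
eef_rot: [2.536, -0.011, 1.916]
wrist_force: [0.3, -0.5, -1.6]
finger_gap: 10.9
clock: 14.9
eef_pos: [869.5, 311.7, 407.7]
eef_rot: [2.498, -0.011, 1.916]
wrist_force: [-0.5, -1.1, -1.7]
finger_gap: 10.6
tcp [869.5 311.7 407.7] rot [ 2.498 -0.011  1.916] j [ 0.293  0.925  0.236  0.042  1.339 -0.045] F [-0.5 -1.1 -1.7] gap 10.6 t 14.9
z axis [ 0.561  0.212 -0.8  ] tilt 36.86
shift [   3.  -232.9 -165. ] turn -0.2
```

```bash
python3 -m handwheel '[[0,0.06,0,0]]'; python3 -m handwheel '[[0,0.06,0,0]]'; python3 -m handwheel '[[0,0.06,0.01,0]]'; python3 -m handwheel '[[0,0.04,0.01,0]]'; python3 -m handwheel '[[0,0,0,0],[0,0,0,0]]';python3 - <<'E'
from h import *
togo((600,218,400),110)
for n in("side","top"): cv2.imwrite(f"pics/{n}4.png",cams.camera(n)[:,:,::-1])
S=cv2.imread("pics/side4.png");T=cv2.imread("pics/top4.png");cv2.imwrite("pics/c5.png",cv2.resize(np.hstack([S,T]),(800,300),interpolation=3))
E
```

```text
clock: 15.02
eef_pos: [873.1, 312.8, 421.2]
eef_rot: [2.461, -0.011, 1.916]
wrist_force: [0.4, -0.7, -1.4]
finger_gap: 11.1
clock: 15.15
eef_pos: [875.8, 313.5, 436.2]
eef_rot: [2.424, -0.011, 1.916]
wrist_force: [-0.1, -1.2, -2.6]
finger_gap: 10.6
clock: 15.28
eef_pos: [881.9, 315.6, 445.6]
eef_rot: [2.384, -0.011, 1.916]
wrist_force: [-0.7, 0.4, -2.1]
finger_gap: 11.0
clock: 15.4
eef_pos: [886.9, 317.3, 449.3]
eef_rot: [2.359, -0.011, 1.916]
wrist_force: [-0.4, -0.2, -2.4]
finger_gap: 10.5
clock: 15.65
eef_pos: [887.0, 317.3, 448.7]
eef_rot: [2.36, -0.011, 1.916]
wrist_force: [-0.7, -0.4, -2.2]
finger_gap: 10.9
tcp [887.  317.3 448.7] rot [ 2.36  -0.011  1.916] j [ 0.292  0.902  0.236  0.049  1.223 -0.047] F [-0.7 -0.4 -2.2] gap 10.9 t 15.65
z axis [ 0.66   0.246 -0.709] tilt 44.81
shift [   3.2 -249.8 -179.4] turn -0.2
```

View pics/c5.png

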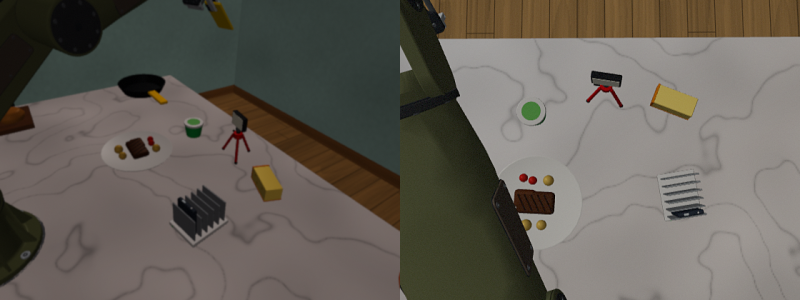

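```bash
cat >> h.py <<'E'
def tgt(steak=np.array([482,200.6,32.]),off=np.array([28,-8,-7.3])):
    R=Ro.from_euler("xyz",read_state()["eef_rot"]).as_matrix()
    return steak+250*R[:,1]-R@off
E
python3 - <<'E'
from h import *
t=tgt();print(t);togo(t)
print("tub",onz("top",(184,155),59))
E
```

```text
[669.18911088 236.09261515 208.35702718]
tcp [887.  317.3 448.9] rot [ 2.359 -0.011  1.916] j [ 0.292  0.902  0.236  0.049  1.223 -0.047] F [-0.7 -0.1 -2. ] gap 10.7 t 15.75
z axis [ 0.661  0.246 -0.709] tilt 44.83
shift [  -5.4 -334.4    6.8] turn None
tub [726.13728578 202.73939341  59.        ]
```

```bash
python3 -m handwheel '[[0,-0.03,0,0],[-0.002,-0.08,0.002,0],[-0.004,-0.13,0.004,0],[-0.005,-0.18,0.006,0],[-0.005,-0.23,0.007,0]]'; python3 -m handwheel '[[0,-0.05,0,0],[0,-0.08,0,0],[0,-0.1,0,0],[0,-0.104,0,0]]'; python3 - <<'E'
from h import *
t=tgt();togo(t)
for n in("side","top"): cv2.imwrite(f"pics/{n}5.png",cams.camera(n)[:,:,::-1])
S=cv2.imread("pics/side5.png");T=cv2.imread("pics/top5.png")
a=cv2.resize(S[60:260,100:330],None,fx=2.2,fy=2.2,interpolation=2);b=cv2.resize(T[80:340,120:270],None,fx=1.69,fy=1.69,interpolation=2)
o=np.zeros((440,a.shape[1]+b.shape[1],3),np.uint8);o[:a.shape[0],:a.shape[1]]=a;o[:b.shape[0],a.shape[1]:]=b[:440];cv2.imwrite("pics/c6.png",o)
E
```

```text
clock: 16.38
eef_pos: [744.8, 262.8, 288.7]
eef_rot: [2.358, -0.011, 1.916]
wrist_force: [1.6, 1.1, -1.6]
finger_gap: 10.4
clock: 16.88
eef_pos: [674.6, 238.4, 214.9]
eef_rot: [2.359, -0.011, 1.916]
wrist_force: [0.3, 0.0, -2.1]
finger_gap: 10.4
tcp [674.6 238.4 214.9] rot [ 2.359 -0.011  1.916] j [ 0.265  0.331  1.663  0.179  0.373 -0.216] F [ 0.3  0.  -2.1] gap 10.4 t 16.875
z axis [ 0.66   0.246 -0.709] tilt 44.82
shift [-0.4 -8.7  0.5] turn None
```

View pics/c6.png

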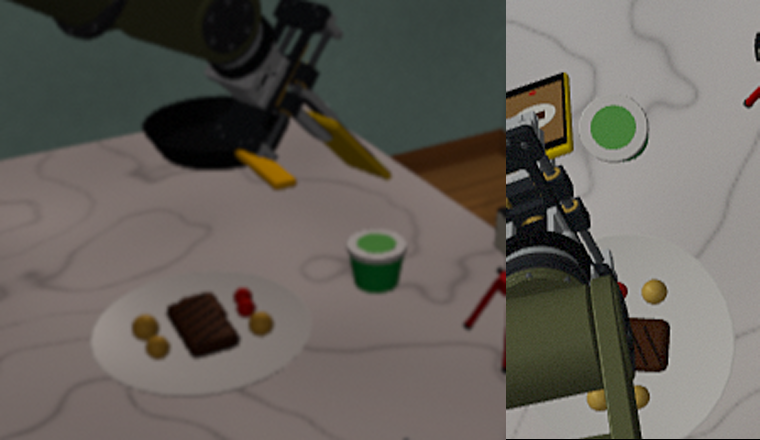

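Crop: phone leans about 45° over the plate, well clear of the tub; its screen shows the plate. I'll make the last correction and check the phone's corners against the prediction.

```bash
python3 -m handwheel '[[0,-0.009,0,0],[0,-0.009,0,0],[0,-0.009,0,0],[0,-0.009,0,0]]'; python3 - <<'E'
from h import *
t=tgt();togo(t)
s=read_state();R=Ro.from_euler("xyz",s["eef_rot"]).as_matrix()
P=np.c_[R[:,0]*0+R[:,1],R[:,0],-R[:,2]]; o=s["eef_pos"]-P@np.array([0,-4,123.7])
W=lambda q:o+P@np.array(q,float)
ims={n:cams.camera(n) for n in("side","top")}
for n,im in ims.items():
    cv2.imwrite(f"pics/{n}6.png",im[:,:,::-1]); d=cv2.resize(im[:,:,::-1],None,fx=3,fy=3,interpolation=2)
    for x,col in((5.5,(0,0,255)),(-5.5,(255,255,0))):
        q=np.array([proj(n,W((x,y,z))) for y,z in((-37,0),(37,0),(37,150),(-37,150))]); print(n,x,q.round(1).tolist())
        cv2.polylines(d,[(q*3+1).astype(int)],True,col,1)
    u=proj(n,W((0,0,60)))*3; x0=int(max(0,min(u[0]-190,d.shape[1]-380)));y0=int(max(0,u[1]-200)); ims[n]=d[y0:y0+400,x0:x0+380]
cv2.imwrite("pics/c7.png",np.hstack([ims["side"],ims["top"]]))
L=W((-8,24,131));v=np.array([482,200.6,32])-L;print("lens",L,"dist",np.linalg.norm(v),"err deg",np.degrees(np.arccos(v@-P[:,0]/np.linalg.norm(v))),"down",np.degrees(np.arcsin(P[2,0])))
E
```

```text
clock: 17.48
eef_pos: [669.6, 236.6, 209.8]
eef_rot: [2.357, -0.011, 1.916]
wrist_force: [-0.5, 0.1, -2.5]
finger_gap: 11.1
tcp [669.6 236.6 209.8] rot [ 2.357 -0.011  1.916] j [ 0.264  0.326  1.684  0.189  0.355 -0.227] F [-0.5  0.1 -2.5] gap 11.1 t 17.475
z axis [ 0.662  0.247 -0.708] tilt 44.93
shift [-0.4 -1.4  0.1] turn None
side 5.5 [[277.1, 141.7], [257.4, 134.4], [231.3, 110.3], [252.5, 117.6]]
side -5.5 [[275.3, 145.0], [255.7, 137.6], [229.3, 113.9], [250.5, 121.4]]
top 5.5 [[156.8, 125.3], [117.4, 139.1], [114.8, 185.8], [160.5, 169.5]]
top -5.5 [[159.3, 130.4], [120.3, 144.2], [118.2, 191.2], [163.4, 175.0]]
lens [649.92561664 259.33439864 209.63459298] dist 251.4016525984735 err deg 0.09562507841737425 down 44.92285204183759
```

View pics/c7.png

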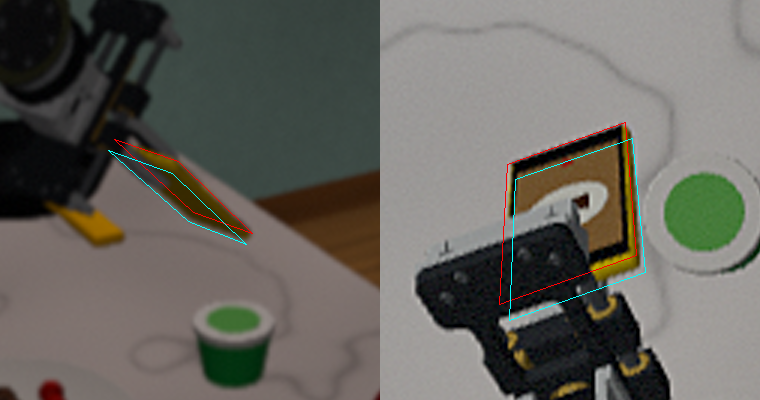

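The phone's outline in both views agrees with the predicted outline to about 1 px. The lens pose works out at 251 mm from the steak, 44.9° down and about 0.1° off the steak. I'll hold briefly, check nothing else moved, and hand in.

```bash
python3 -m handwheel '[[0,0,0,0],[0,0,0,0]]'; python3 - <<'E'
from h import *
from cell import manip
T0=cv2.imread("pics/side0.png").astype(int);T1=cams.camera("side")[:,:,::-1].astype(int)
for k,(x0,y0,x1,y1) in dict(tub=(250,158,292,198),lamp=(305,145,355,232),cheese=(345,225,400,285),pb=(235,275,275,335),plate=(140,188,245,237)).items():
    print(k,abs(T0-T1)[y0:y1,x0:x1].mean().round(1))
s=read_state();print(s["eef_pos"],s["eef_rot"],abs(s["qd"]).max(),s["finger_gap"],s["wrist_force"])
manip.sign_off()
E
```

```text
clock: 17.82
eef_pos: [669.6, 236.6, 209.8]
eef_rot: [2.358, -0.011, 1.916]
wrist_force: [-0.0, 0.3, -1.8]
finger_gap: 11.1
tub 2.4
lamp 2.1
cheese 2.3
pb 1.7
plate 2.5
[669.55769274 236.62065322 209.7300594 ] [ 2.35759768 -0.01118229  1.91613792] 0.0018305414860922786 10.909809435264311 [ 2.69544667e-03 -6.03204094e-03 -3.06050195e+00]
the job is handed in; nothing more can be done
```

The phone is held still in the air over the plate, and the job was handed in at about 18 s of the 42 s allowed. No verdict is reported.

- **Grip:** I pinched the middle of its top edge with the grip set to 28 N. The fingers were shifted about 4 mm away from the lens, and the close-up picture showed the pad beside the lens block.
- **Lean:** the moves only turn the tool about its own axis, so I pushed the arm outward at its reach limit until it tilted. I then carried that tilt over to the plate.
- **Final pose:** the lens works out at 251 mm from the steak, looking down at 44.9°, with its axis about 0.1° off the steak's centre. This is calculated from the arm's pose and where the phone sat in the grip. The phone's outline in both camera views agreed to about 1 px on the top camera and a little looser on the side one.
- **Stillness:** joint speeds were about 0.002 rad/s, the finger gap was 10.9 mm (the phone is 11 mm thick), and the wrist carried only a phone-sized load.
- **Other things:** the side view of the plate, power bank, lamp, tub and cheese was unchanged from the start except for image noise.

**Possible problem:** while I was levelling the tool before the grasp, joint 2 sat at its lower limit and once read -0.7902 against a stated limit of -0.79. I took that as rounding.

**Not checked:** I did not measure the finger force directly. I also did not use the food picture on the phone's screen as evidence of framing. It shows a brown table, so it doesn't look like a live view.

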